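# Gauge the gap of a loaded plate press

## Robot

A 6-joint arm with a two-finger parallel gripper is mounted at the origin on the work surface. World frame = base frame: x ahead of the robot, y to its left, z up, the work surface at z = 0. Lengths are in m, angles in rad, forces in N, time in s.
With the tool pointing down it reaches from about 0.325 to 0.9 m from the base axis. Payload 6.1 kg.
Tool frame: the origin (TCP) lies midway between the tips of the shut fingers; the grasp point (between the pads) lies arm.grip_point_offset behind it (arm.grip_point_offset is the distance from the TCP to the grasp point, in m); z points along the fingers, y is the line along which they close (so a half turn about z gives the same grasp; the last joint's range is limited). The gripper opens to 87 mm and grips with 3 to 60 N. Pads are 19 mm wide; open, the fingers measure 117 mm over their backs; the gripper's body (75 mm by 190 mm) begins 51 mm behind the grasp point.
Start: joints at [-1.285, 0.22, 1.526, -0, 1.395, -0.126], TCP at [0.25, -0.573, 0.195] pointing down, gripper open.
Joint ranges: [-2.98, 2.98], [-0.91, 2.08], [0.09, 2.57], [-1.24, 4.39], [0.2, 2.65], [-2.68, 2.68]. Speed limits (rad/s): [2.57, 2.57, 3.01, 3.14, 3.14, 3.14].

## Interface

Orientations are given as a unit quaternion [x, y, z, w].
In Python, from workcell import arm, fingers, kinematics, optics, close_job, sensors gives the robot as it stands. Calls block until the motion is done:
- arm.goto(position, orientation): joint-space move of the TCP to a pose.
- arm.move_linear(position, rot=None, feed=0.15, threshold=None): straight line of the TCP; rot=None keeps the orientation; feed is the mean speed in m/s. With threshold (N) it stops when the force on the tool has changed by that much, and returns True; else False.
- arm.move_j(angles): joint-space move.
- fingers.set_gripper(opening, strength=None): opening from 0.0 (shut) to 1.0 (fully open); strength is the grip in N (None keeps the last); returns when the fingers have stopped.
- arm.wait(seconds).
- kinematics.solve_ik(position, orientation): joint angles nearest the present ones, or None.
- optics.read_camera(name): name is "scene" or "top" or "wrist"; returns (picture, depth): 400x640x3 uint8, red, green, blue; 400x640 float32, m along the optical axis (not along the pixel's ray), 0 where there is no reading.
- optics.get_calibration(name): a dict with "intrinsics" (3x3 intrinsics, pixels), "D" ([k1, k2, p1, p2, k3] as OpenCV has them; the pictures are not rectified), "camera_from_world" (4x4, takes a point from world to camera coordinates); the wrist camera has in their place "mount" (4x4, takes a point from camera to tool coordinates, whose origin is the TCP and whose axes are the flange's). Camera axes: x right, y up, looking along -z (the intrinsics and any distortion apply to the point x, -y, -z); pixel columns grow to the right and rows downward; lengths in m; the calibration is good to about 2 mm. A picture is of the moment at which its call begins: read the wrist's pose just before it. get_calibration takes no time and is no camera call.
A pose or a line that the arm cannot do raises arm.PlanningError and nothing moves.
- close_job(): hands the job in; it is judged then, once.
Trained networks look in the newest picture that a camera, given by its name, has taken for a name from the list of things; names that differ only in an ending like _2 or _b are one class to them, and where a whole thing is asked for, a point or a joint stands for the part that bears it (a point fixed in the world has none). Each returns a list of dicts, best first, with "p" (0 to 1); they miss things now and then, are a little off and sometimes report something else, mostly with a low value. They report only what shows in the picture. A call takes as long as a camera call.
- optics.cut_out(camera, name): "region" (400x640 bool, what is visible of it) and "xy" ([column, row] as shares, 0 to 1, of the picture: columns of its width, rows of its height, amid what is visible of it).
- optics.spot_point(camera, name): "xy" ([column, row] as shares, 0 to 1, of the picture: columns of its width, rows of its height: a listed point, or the origin of a listed thing).
Readings, each from a call of its own:
- sensors.read_clock(): time.
- sensors.read_joint_pos(): joint angles.
- sensors.read_qvel(): joint speeds.
- sensors.read_joint_efforts(): joint torques, N m.
- sensors.read_ee_pos(): TCP position.
- sensors.read_orientation(): TCP orientation.
- sensors.read_wrist_force(): force on the tool from outside, world axes, zero at the start.
- sensors.read_wrist_torque(): the same for the moment, N m.
- sensors.read_finger_gap(): opening from 0.0 (shut) to 1.0 (fully open).
- sensors.read_grip_force(): force on a finger pad.
Only numpy, scipy, OpenCV 4.12 (cv2) and the standard library are available. Lean on these libraries where they do the work, as an engineer would, in place of code of your own. Each camera call takes 0.05 s, during which the arm holds its last target. There are 200 camera calls.

## Task

Load the plate press by nesting the loose steel cup squarely inside the matching cup fixed on its top plate, and let go of it. Then take the feeler by its handle and, keeping the blade flat on the lower plate, slide it into the gap until it drags snugly against both plates, gently, so that the top plate is not shifted. Finish while still holding the feeler there at that depth, and leave the vials and bottles where they stand.

Things in the scene. Friction and masses are not known exactly. Their poses are not given: they have to be found in the camera images.
- press: plate press fixed to the bench: grey base 150 x 110 x 32 mm under a lower and a top plate. Origin: centre of its underside; its +x axis runs from the open front (mouth of the gap, towards the robot) to the back, which is the direction to slide the blade; z up.
- lower_plate: fixed flat level steel plate on the press base, 100 mm wide; its upper face is 40 mm above the bench and sticks out 30 mm in front of the gap's mouth as a sill. Origin: 32 mm above the press origin.
- top_plate: aluminium plate 100 mm wide above the lower one, carrying the load cup. Its underside slopes down towards the back, 12 mm per 100 mm over 72 mm depth: the gap is 9 to 11.5 mm at the mouth (varies) and a flat 4 mm blade jams 40 to 65 mm deep. A stiff vertical slide holds it: about 20 N down or 30 N up shifts it for good. Origin 32 mm above the press origin, plus 0 to 2.5 mm.
- gap_mouth (a point): on the upper face of the lower plate, centre of the gap's mouth, 45 mm in front of the press origin; axes as the press.
- plate_lip (a point): front lower edge of the top plate, in the middle, straight above gap_mouth: their height difference is the gap at the mouth.
- load_cup (a point): underside centre of the steel cup fixed on the top plate, same shape as the loose cup (open upward), 50 mm behind the mouth.
- cup: loose steel stacking cup, open upward, 60 mm high, 0.24 to 0.39 kg: foot part 48 to 52 mm across and 24 mm high, then a shoulder out to the 60 mm wide upper part (61 mm at the rim, 54 mm inside). Origin: centre of the underside. Nested, the foot part sits inside the load cup and the shoulder rests on its rim: foot and rim stand 36 mm above those of the load cup.
- feeler: loose metal feeler lying flat on the bench: aluminium block handle 60 long x 22 wide x 34 mm high, with a steel blade 120 x 20 x 4 mm thick out of its front, undersides flush; about 0.18 kg. Origin: on the underside, in the handle 25 mm behind the root of the blade (near its centre of mass); +x along the blade to its tip, z up.
- feeler_tip (a point): tip of the blade, on its underside in the middle, 145 mm from the feeler's origin along +x.
- vial_a: bystander: clear vial, 26 mm across, 48 mm high, origin at the centre of its underside; leave it alone.
- vial_b: bystander: clear vial, 26 mm across, 48 mm high, origin at the centre of its underside; leave it alone.
- vial_c: bystander: clear vial, 26 mm across, 48 mm high, origin at the centre of its underside; leave it alone.
- amber_jar: bystander: amber jar with black cap, 48 mm across, 85 mm high, origin at the centre of its underside; leave it alone.
- spray: bystander: clear spray bottle, 34 mm across, 110 mm high, origin at the centre of its underside; leave it alone.

How it is judged:
By the outcome, as a careful person would: the job done as asked, in the order asked, and still so for the second after the job is handed in, while the arm keeps its last pose, push and grip.
It also fails if it takes over 69 s, if anything falls off the work surface, if the arm or the gripper's body presses on something with over 40 N, if the wrist force passes 120 N, or if a joint passes its speed limit or range.

## Working session

There is one attempt and no reset: what is moved stays moved. The work goes in short steps, each a Python script; the robot and the scene stay as the last script left them, time stands still between calls to the robot, and variables do not carry over. Pictures are saved under pics/ and viewed, at most 10 in all, crops included, and the job is handed in when it is done.

```bash
mkdir -p pics; ls
cat > h.py <<'E'
import numpy as np, cv2
from workcell import arm, fingers, kinematics, optics, close_job, sensors
from scipy.spatial.transform import Rotation as R
def cam_T(name):
    c=optics.get_calibration(name)
    K=np.array(c["intrinsics"]);D=np.array(c["D"],float)
    if name=="wrist":
        T=np.eye(4);T[:3,:3]=R.from_quat(sensors.read_orientation()).as_matrix();T[:3,3]=sensors.read_ee_pos()
        W=T@np.array(c["mount"])
    else: W=np.linalg.inv(np.array(c["camera_from_world"]))
    return K,D,W
def rays(uv,K,D):
    n=cv2.undistortPoints(np.asarray(uv,np.float64).reshape(-1,1,2),K,D).reshape(-1,2)
    return np.c_[n[:,0],-n[:,1],-np.ones(len(n))]
def px2w(uv,d,cam):
    K,D,W=cam; return (rays(uv,K,D)*np.asarray(d).reshape(-1,1))@W[:3,:3].T+W[:3,3]
def px_plane(uv,z,cam):
    K,D,W=cam; r=rays(uv,K,D)@W[:3,:3].T; o=W[:3,3]; return o+r*((z-o[2])/r[:,2:3])
def cloud(reg,d,cam):
    m=reg&(d>0); v,u=np.nonzero(m); return px2w(np.c_[u,v],d[m],cam)
def save(n,p): cv2.imwrite(f"pics/{n}.png",cv2.cvtColor(p,cv2.COLOR_RGB2BGR))
def qd(yaw): # tool down, tool y axis at world yaw: closing line along (cos yaw, sin yaw)
    y=np.array([np.cos(yaw),np.sin(yaw),0]);z=np.array([0,0,-1.]);x=np.cross(y,z)
    return R.from_matrix(np.c_[x,y,z]).as_quat()
E
python3 - <<'E'
from h import *
np.set_printoptions(precision=4,suppress=True)
print(arm.grip_point_offset, sensors.read_clock(), sensors.read_ee_pos(), sensors.read_orientation(),sensors.read_wrist_force())
print(optics.get_calibration("wrist"))
ims=[]
for c in ["scene","top"]:
    cam=cam_T(c);p,d=optics.read_camera(c);save(c,p);np.savez(c,p=p,d=d);ims.append(p)
    print(c,cam[2][:3,3],-cam[2][:3,2])
    for n in ["press","top_plate","cup","feeler","vial_a","amber_jar","spray"]:
        for r in optics.cut_out(c,n)[:4]:
            if r["p"]<.3: continue
            w=cloud(r["region"],d,cam)
            if len(w): print(n,round(r["p"],2),np.round(np.array(r["xy"])*[640,400]),r["region"].sum(),np.percentile(w,[2,50,98],axis=0).round(3).tolist())
    for n in ["gap_mouth","plate_lip","load_cup","cup","feeler","feeler_tip","press"]:
        for r in optics.spot_point(c,n)[:2]:
            print("pt",n,round(r["p"],2),np.round(np.array(r["xy"])*[640,400],1))
E
```

```text
pics
0.0187 0.0 [ 0.25   -0.5721  0.1934] [ 0.9789  0.2044 -0.0001 -0.001 ] [-0.4909 -0.6672 -0.2424]
{'intrinsics': array([[290.4457,   0.    , 323.0127],
       [  0.    , 290.4457, 196.8399],
       [  0.    ,   0.    ,   1.    ]]), 'D': array([-0.0462,  0.    ,  0.    ,  0.    ,  0.    ]), 'mount': array([[ 0.0001,  0.9556,  0.2947,  0.0811],
       [ 1.    , -0.0004,  0.001 , -0.0005],
       [ 0.0011,  0.2947, -0.9556, -0.1896],
       [ 0.    ,  0.    ,  0.    ,  1.    ]])}
scene [1.2195 0.3014 0.5423] [-0.7584 -0.3568 -0.5454]
press 0.97 [321. 251.] 4689 [[0.604, -0.004, 0.005], [0.685, 0.065, 0.063], [0.733, 0.115, 0.123]]
top_plate 0.7 [324. 240.] 2589 [[0.621, 0.002, 0.049], [0.676, 0.059, 0.065], [0.721, 0.105, 0.124]]
cup 0.8 [459. 245.] 1058 [[0.5, 0.268, -0.0], [0.545, 0.297, 0.04], [0.56, 0.324, 0.059]]
feeler 0.86 [223. 203.] 578 [[0.503, -0.283, 0.001], [0.555, -0.263, 0.008], [0.67, -0.248, 0.034]]
feeler 0.47 [322. 241.] 2615 [[0.621, 0.003, 0.048], [0.676, 0.059, 0.065], [0.721, 0.105, 0.124]]
vial_a 0.8 [190. 261.] 327 [[0.768, -0.204, -0.001], [0.785, -0.175, 0
[... 1318 characters left out ...]
0.5, -0.287, 0.001], [0.57, -0.268, 0.007], [0.671, -0.251, 0.037]]
vial_a 0.67 [387. 108.] 134 [[0.766, -0.195, 0.002], [0.776, -0.181, 0.048], [0.803, -0.17, 0.052]]
vial_a 0.54 [380. 280.] 141 [[0.337, -0.185, 0.0], [0.357, -0.165, 0.048], [0.368, -0.155, 0.052]]
amber_jar 0.85 [229. 109.] 524 [[0.744, 0.179, 0.001], [0.762, 0.197, 0.083], [0.798, 0.223, 0.089]]
spray 0.5 [433. 128.] 275 [[0.714, -0.304, 0.014], [0.725, -0.287, 0.071], [0.742, -0.277, 0.112]]
pt gap_mouth 0.9 [286.8 178. ]
pt plate_lip 0.71 [289.8 176.4]
pt load_cup 0.94 [289.7 155. ]
pt cup 0.94 [197.  210.1]
pt cup 0.31 [425.5 129.2]
pt feeler 0.93 [414.8 207.4]
pt feeler_tip 0.98 [422.2 151.3]
pt press 0.89 [291. 162.]
```

View pics/scene.png

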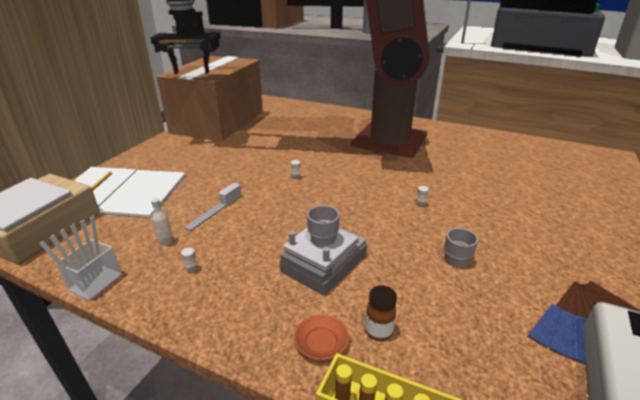

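View pics/top.png

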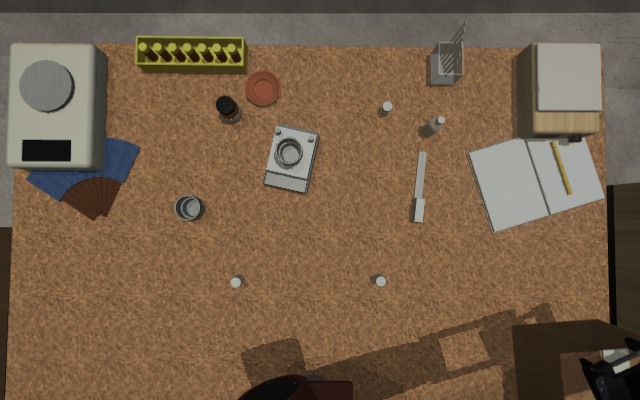

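Run:
```python
from h import *
np.set_printoptions(precision=4,suppress=True)
q=qd(-np.pi/2)
for nm,pos in [("feeler",[.57,-.268,.2]),("press",[.655,.05,.22]),("cup",[.527,.293,.16])]:
    arm.goto(pos,q)
    arm.wait(.25)
    cam=cam_T("wrist");p,d=optics.read_camera("wrist");save("w_"+nm,p)
    print(nm,sensors.read_clock(),sensors.read_ee_pos(),sensors.read_qvel())
    out={}
    for n in {"feeler":["feeler"],"press":["press","top_plate","lower_plate","load_cup"],"cup":["cup"]}[nm]:
        for k,r in enumerate(optics.cut_out("wrist",n)[:2]):
            w=cloud(r["region"],d,cam); out[f"{n}{k}"]=r["region"]
            print(n,round(r["p"],2),r["region"].sum(),np.percentile(w,[2,50,98],axis=0).round(4).tolist())
    for n in {"feeler":["feeler","feeler_tip"],"press":["press","load_cup","gap_mouth","plate_lip"],"cup":["cup"]}[nm]:
        for r in optics.spot_point("wrist",n)[:1]:
            z={"feeler":0,"feeler_tip":0,"press":0,"load_cup":.062,"gap_mouth":.04,"plate_lip":.05,"cup":0}[n]
            xy=np.array(r["xy"])*[640,400];print("pt",n,round(r["p"],2),xy.round(1),px_plane([xy],z,cam)[0])
    np.savez("w_"+nm,p=p,d=d,K=cam[0],D=cam[1],W=cam[2],**out)
P=[cv2.imread(f"pics/w_{n}.png") for n in("feeler","press","cup")]
cv2.imwrite("pics/m1.png",np.vstack([P[1],np.hstack([cv2.resize(P[0],(320,200)),cv2.resize(P[2],(320,200))])]))
```

```text
feeler 3.425 [ 0.5697 -0.2687  0.2   ] [ 0.0066 -0.0009 -0.0012 -0.0003  0.0003  0.0013]
feeler 0.61 2201 [[0.5016, -0.2839, 0.0017], [0.583, -0.2694, 0.004], [0.6718, -0.2535, 0.0345]]
feeler 0.35 8434 [[0.6064, -0.0059, 0.0495], [0.658, 0.0272, 0.0649], [0.7145, 0.0837, 0.1237]]
pt feeler 0.66 [321.4 196.1] [ 0.5313 -0.2658  0.    ]
pt feeler_tip 0.81 [331.2  82.3] [ 0.6812 -0.2785  0.    ]
press 5.125 [0.655  0.0489 0.22  ] [ 0.0089 -0.0002 -0.0012  0.0019  0.0003  0.0008]
press 0.61 9207 [[0.5789, -0.001, 0.0306], [0.6645, 0.0523, 0.0643], [0.725, 0.1073, 0.1242]]
top_plate 0.77 6875 [[0.6128, 0.0017, 0.0626], [0.6652, 0.0506, 0.0648], [0.7164, 0.1009, 0.1244]]
lower_plate 0.81 1001 [[0.5731, 0.0208, 0.0379], [0.5896, 0.0687, 0.0393], [0.6072, 0.1124, 0.0409]]
load_cup 0.56 6795 [[0.6143, 0.0026, 0.0626], [0.6655, 0.0516, 0.0649], [0.7165, 0.1004, 0.1244]]
pt press 0.6 [317.3 170.8] [0.6486 0.0576 0.    ]
pt load_cup 0.76 [318.5 177.3] [0.6537 0.0549 0.062 ]
pt gap_mouth 0.9 [314.9 204.6] [0.6109 0.0604 0.04  ]
pt plate_lip 0.68 [564.4 113.9] [ 0.7315 -0.2485  0.05  ]
cup 6.9083 [0.5278 0.2922 0.1602] [ 0.0059 -0.0001  0.0038  0.0023  0.0007 -0.0015]
cup 0.64 2671 [[0.5019, 0.2689, 0.0022], [0.521, 0.2963, 0.0274], [0.558, 0.3225, 0.06]]
pt cup 0.75 [320.8 174.3] [0.5299 0.2955 0.    ]
```

View pics/m1.png

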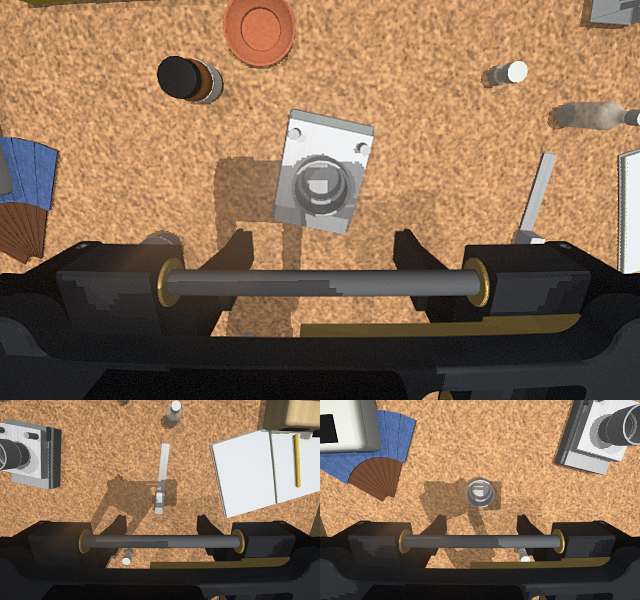

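```bash
python3 - <<'E'
from h import *
from scipy.optimize import least_squares
np.set_printoptions(precision=4,suppress=True)
for nm,reg,c0 in [("press","press0",(.664,.05)),("cup","cup0",(.528,.295))]:
    f=np.load(f"w_{nm}.npz");cam=(f["K"],f["D"],f["W"]);w=cloud(np.ones((400,640),bool),f["d"],cam)
    w=w[np.hypot(*(w[:,:2]-c0).T)<.045]
    zr=np.percentile(w[:,2],99.5);zt=np.median(w[w[:,2]>zr-.004][:,2])
    r=w[w[:,2]>zt-.003]
    # centred by annulus: min variance of outer hull + mean radius fit
    s=least_squares(lambda a:np.hypot(r[:,0]-a[0],r[:,1]-a[1])-a[2],[*c0,.029],loss="soft_l1",f_scale=.001).x
    rad=np.hypot(*(r[:,:2]-s[:2]).T)
    (cx,cy),er=cv2.minEnclosingCircle((r[:,:2]*1000).astype(np.float32))
    print(nm,zr,zt,len(r),s,np.percentile(rad,[2,50,98]),cx,cy,er, np.abs(w[:,2]-zt).min())
    # rim edge in image: rectify onto rim plane at .25mm/px
    S=.00025;g=np.arange(-.045,.045,S);X,Y=np.meshgrid(s[0]+g,s[1]+g,indexing="ij")
    Wi=np.linalg.inv(cam[2]);P=np.c_[X.ravel(),Y.ravel(),np.full(X.size,zt)]@Wi[:3,:3].T+Wi[:3,3]
    P=P*[1,-1,-1];uv=cv2.projectPoints(P,np.zeros(3),np.zeros(3),cam[0],cam[1])[0].reshape(*X.shape,2).astype(np.float32)
    im=cv2.remap(f["p"],uv[...,0],uv[...,1],cv2.INTER_CUBIC)
    im=cv2.flip(cv2.flip(im,0),1) # up=+x, left=+y
    c=len(g)//2
    im=cv2.resize(im,(400,400))
    cv2.circle(im,(200,200),int(.0305/.09*400),(255,0,0),1);cv2.circle(im,(200,200),int(.027/.09*400),(0,255,0),1)
    save("r_"+nm,im)
# feeler and press yaw
f=np.load("w_feeler.npz");cam=(f["K"],f["D"],f["W"]);w=cloud(f["feeler0"],f["d"],cam)
for lab,sel in(("blade",(w[:,2]>.001)&(w[:,2]<.008)&(w[:,0]>.56)),("handle",w[:,2]>.03)):
    m=w[sel];print(lab,len(m),cv2.fitLine(m[:,:2].astype(np.float32)*1000,cv2.DIST_HUBER,0,.01,.01).ravel(),cv2.minAreaRect(m[:,:2].astype(np.float32)*1000),np.median(m[:,2]))
f=np.load("w_press.npz");cam=(f["K"],f["D"],f["W"]);w=cloud(f["press0"],f["d"],cam)
for lab,a,b in(("top",.059,.07),("sill",.036,.044)):
    m=w[(w[:,2]>a)&(w[:,2]<b)];print(lab,len(m),cv2.minAreaRect(m[:,:2].astype(np.float32)*1000),np.median(m[:,2]))
    pl=np.linalg.lstsq(np.c_[m[:,:2],np.ones(len(m))],m[:,2],rcond=None)[0];print(pl)
E
cd pics; python3 -c "
import cv2,numpy as np
cv2.imwrite('m2.png',np.hstack([cv2.imread('r_press.png'),cv2.imread('r_cup.png')]))"
```

```text
press 0.36744866650058877 0.36541215640480124 5864 [-0.4261  0.0275  1.1069] [1.1056 1.107  1.1083] 678.9550170898438 62.237022399902344 30.444910049438477 3.4244863661436753e-07
cup 0.3078209356931425 0.3058052211163655 5592 [-0.1942  0.2798  0.7478] [0.7464 0.7478 0.7491] 551.4801025390625 304.3099365234375 29.271244049072266 5.82219811862128e-07
blade 1319 [   0.9947   -0.1031  619.9901 -272.6338] ((617.9119262695312, -272.3559875488281), (20.12472915649414, 116.27716827392578), 84.51891326904297) 0.003401294071492922
handle 727 [   0.9944   -0.1058  528.2866 -263.0474] ((526.9951782226562, -263.083251953125), (21.89816665649414, 60.03618621826172), 83.8201904296875) 0.033271688459332704
top 4886 ((661.5829467773438, 50.658878326416016), (99.19992065429688, 107.23880004882812), 77.5347900390625) 0.06427763653614046
[-0.015   0.0009  0.0748]
sill 1054 ((650.8322143554688, 52.900909423828125), (98.65753936767578, 149.22857666015625), 77.43910217285156) 0.03930241587777794
[ 0.0055 -0.0013  0.0362]
```

View pics/m2.png

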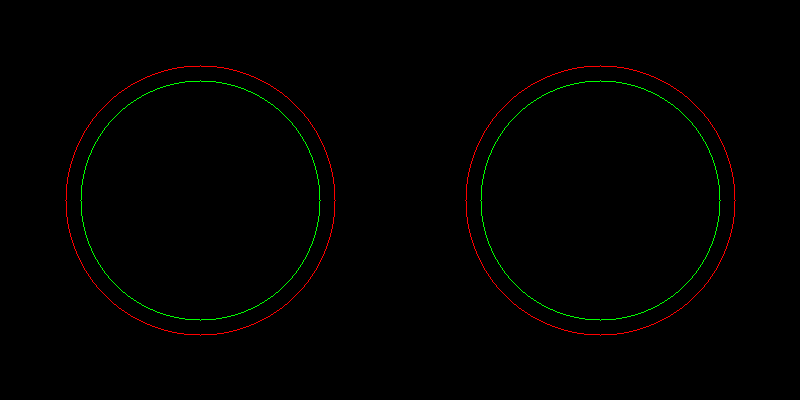

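The overlay is black because gripper pixels corrupted the fit. I'll exclude them and redo it.

```bash
cat > rim.py <<'E'
from h import *
from scipy.optimize import least_squares
def rim(f,c0,zn,name=None):
    cam=(f["K"],f["D"],f["W"]);w=cloud(np.ones((400,640),bool),f["d"],cam)
    w=w[(np.hypot(*(w[:,:2]-c0).T)<.045)&(abs(w[:,2]-zn)<.006)]
    zt=np.median(w[w[:,2]>np.percentile(w[:,2],60)][:,2]);r=w[abs(w[:,2]-zt)<.002]
    s=least_squares(lambda a:np.hypot(r[:,0]-a[0],r[:,1]-a[1])-a[2],[*c0,.029],loss="soft_l1",f_scale=.001).x
    rad=np.hypot(*(r[:,:2]-s[:2]).T)
    (cx,cy),er=cv2.minEnclosingCircle((r[:,:2]*1000).astype(np.float32))
    print(name,zt,len(r),s,np.percentile(rad,[2,50,98]),cx,cy,er)
    if name:
        g=np.arange(-.045,.045,.000225);X,Y=np.meshgrid(s[0]+g,s[1]+g,indexing="ij")
        Wi=np.linalg.inv(cam[2]);P=(np.c_[X.ravel(),Y.ravel(),np.full(X.size,zt)]@Wi[:3,:3].T+Wi[:3,3])*[1,-1,-1]
        P[:,1:]*=1
        uv=cv2.projectPoints(P,np.zeros(3),np.zeros(3),cam[0],cam[1])[0].reshape(*X.shape,2).astype(np.float32)
        im=cv2.rotate(cv2.remap(f["p"],uv[...,0],uv[...,1],cv2.INTER_CUBIC),cv2.ROTATE_180)
        cv2.circle(im,(200,200),136,(255,0,0),1);cv2.circle(im,(200,200),120,(0,255,0),1)
        save("r_"+name,im)
    return s[0],s[1],zt
E
python3 - <<'E'
from rim import *
np.set_printoptions(precision=4,suppress=True)
rim(np.load("w_press.npz"),(.66,.05),.124,"press")
rim(np.load("w_cup.npz"),(.528,.295),.06,"cup")
cv2.imwrite('pics/m3.png',np.hstack([cv2.imread('pics/r_press.png'),cv2.imread('pics/r_cup.png')]))
E
```

```text
press 0.12438480703590182 559 [0.6563 0.0513 0.0284] [0.0267 0.0285 0.0302] 656.0767822265625 51.13221740722656 30.488758087158203
cup 0.05959411483689306 550 [0.529  0.2955 0.0284] [0.0267 0.0284 0.0302] 528.8837890625 295.3976135253906 30.43163299560547
```

View pics/m3.png

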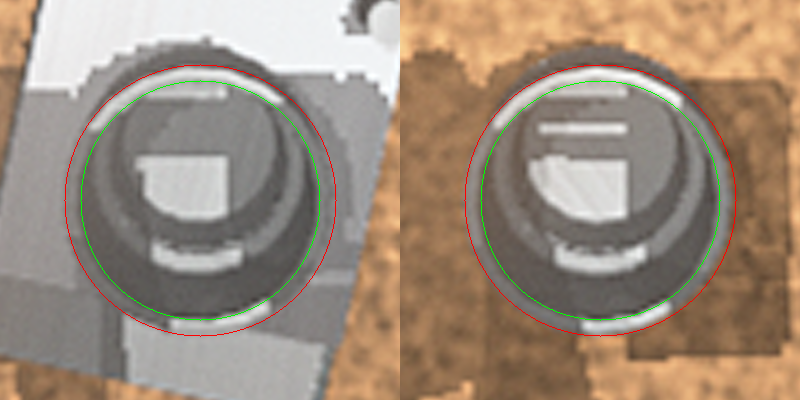

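The red and green circles sit on both rims to within about 0.3 mm. Next I grasp the cup and nest it.

Run:
```python
from h import *
np.set_printoptions(precision=4,suppress=True)
def st(m): print(m,round(sensors.read_clock(),2),sensors.read_ee_pos(),sensors.read_wrist_force(),round(sensors.read_finger_gap(),3),sensors.read_grip_force())
arm.move_linear([.529,.2955,.06],feed=.12)
print(arm.move_linear([.529,.2955,.030],feed=.06,threshold=8));st("down")
fingers.set_gripper(.5,25);st("grip")
arm.move_linear([.529,.2955,.205],feed=.15);st("lift")
arm.goto([.6563,.0513,.2],qd(-np.pi/2))
arm.move_linear([.6563,.0513,.168],feed=.1);arm.wait(.3);st("over")
print(arm.move_linear([.6563,.0513,.1275],feed=.025,threshold=5));st("nest")
```

```text
False
down 8.64 [0.5289 0.2954 0.0297] [-0.1339  0.6721 -0.1885] 0.998 0.0
grip 9.28 [0.5292 0.2954 0.0303] [-0.4919 -0.8056  1.972 ] 0.675 25.000230073928833
lift 10.59 [0.5282 0.2952 0.2035] [-0.0567  0.4017 -2.7552] 0.673 24.99956488609314
over 12.43 [0.6568 0.0513 0.1688] [-0.6353 -0.0415 -2.2273] 0.673 24.999659657478333
True
nest 13.76 [0.6562 0.0513 0.1308] [-0.0852  0.0898  5.7545] 0.675 25.001234114170074
```

Run:
```python
from rim import *
np.set_printoptions(precision=4,suppress=True)
def st(m): print(m,round(sensors.read_clock(),2),sensors.read_ee_pos(),sensors.read_wrist_force(),round(sensors.read_finger_gap(),3),sensors.read_grip_force())
st("pre")
fingers.set_gripper(1.0);st("open")
arm.move_linear([.6563,.0513,.25],feed=.15);arm.wait(.2)
cam=cam_T("wrist");p,d=optics.read_camera("wrist");save("nested",p);np.savez("nested",p=p,d=d,K=cam[0],D=cam[1],W=cam[2])
rim(dict(p=p,d=d,K=cam[0],D=cam[1],W=cam[2]),(.656,.051),.16,"nest")
w=cloud(np.ones((400,640),bool),d,cam);w=w[(np.hypot(*(w[:,:2]-[.656,.051]).T)<.06)&(w[:,2]<.075)&(w[:,2]>.058)];print(np.median(w[:,2]))
yaw=-.1045; o=np.array([.532,-.2636])
arm.goto([*o,.1],qd(-np.pi/2+yaw))
arm.move_linear([*o,.03],feed=.15)
print(arm.move_linear([*o,.007],feed=.05,threshold=6));st("down")
fingers.set_gripper(.1,30);arm.wait(.2);st("grip")
```

```text
pre 13.76 [0.6562 0.0513 0.1308] [-0.0852  0.0898  5.7545] 0.675 25.001234114170074
open 14.55 [0.6548 0.0514 0.1288] [-0.5195  0.3271 -0.4419] 1.003 0.0
nest 0.16033308025710535 572 [0.6561 0.0516 0.0283] [0.0266 0.0284 0.0301] 655.7850341796875 51.83372116088867 30.386852264404297
0.06407856015363145
False
down 18.37 [ 0.5318 -0.2635  0.0067] [-0.1546  0.3922  0.1952] 0.996 0.0
grip 19.98 [ 0.532  -0.2636  0.007 ] [-0.3705  0.1832  0.8616] 0.095 0.0
```

View pics/nested.png

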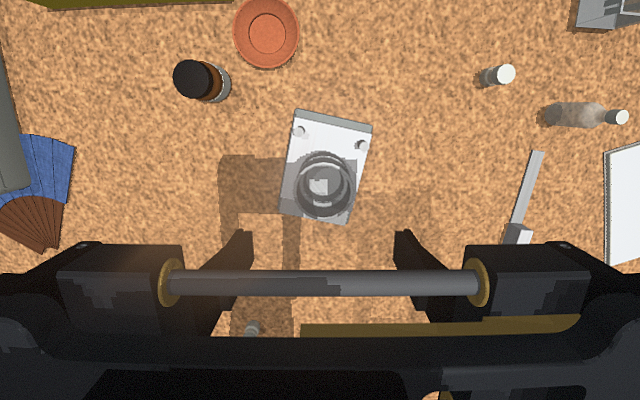

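The picture shows the cup nested, with its rim 36 mm above the load cup's at about (322,185). The fingers closed to 0.095 with no force, so they missed the handle. I'll look before doing anything else.

Run:
```python
from h import *
np.set_printoptions(precision=4,suppress=True)
a,da=optics.read_camera("scene");b,_=optics.read_camera("top");c,d=optics.read_camera("wrist")
print(R.from_quat(sensors.read_orientation()).as_matrix(),sensors.read_joint_pos(),sensors.read_finger_gap(),sensors.read_grip_force())
z=lambda i,x,y,w,h:cv2.resize(i[y:y+h,x:x+w],(400,300),interpolation=cv2.INTER_CUBIC)
save("m4",np.vstack([np.hstack([z(a,150,150,160,120),z(b,340,130,160,120)]),np.hstack([z(c,160,100,320,240),z(a,250,170,160,120)])]))
```

```text
[[ 0.9946 -0.1043 -0.0001]
 [-0.1043 -0.9946  0.    ]
 [-0.0001  0.     -1.    ]] [-0.5928  0.3497  1.7467 -0.      1.0452  1.0824] 0.10348044309963762 0.0
```

View pics/m4.png

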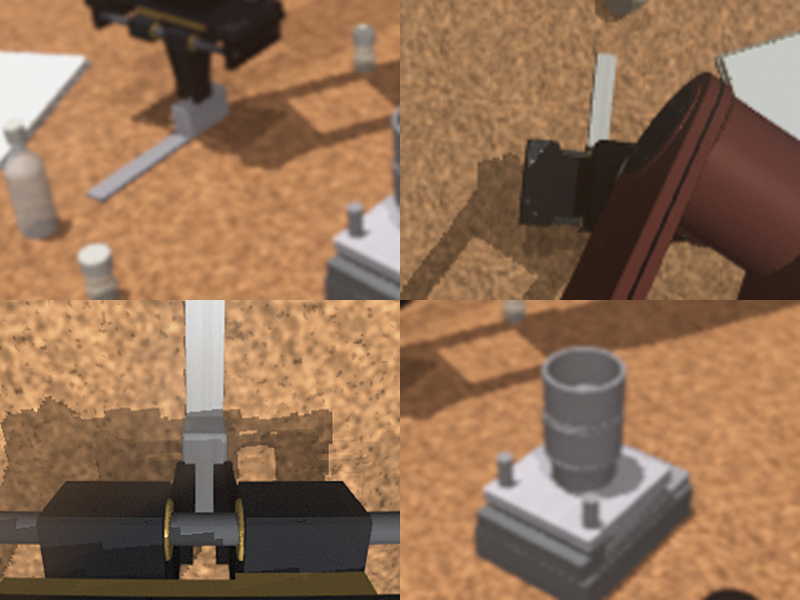

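Run:
```python
from h import *
np.set_printoptions(precision=4,suppress=True,linewidth=160)
cs=cam_T("scene");a,da=optics.read_camera("scene");cw=cam_T("wrist");b,db=optics.read_camera("wrist")
print("ee",sensors.read_ee_pos(),sensors.read_finger_gap())
u=np.array([np.cos(.1045),-np.sin(.1045)]);v=np.array([-u[1],u[0]]);o=np.array([.532,-.2636])
for n,d,c in(("scene",da,cs),("wrist",db,cw)):
    w=cloud(np.ones((400,640),bool),d,c);l=np.c_[(w[:,:2]-o)@u,(w[:,:2]-o)@v,w[:,2]]*1000
    l=l[(abs(l[:,0])<45)&(abs(l[:,1])<35)&(l[:,2]>6)&(l[:,2]<70)]
    print(n,len(l))
    for z0 in range(6,70,8):
        m=l[(l[:,2]>=z0)&(l[:,2]<z0+8)]
        if len(m): print(z0,len(m),np.percentile(m[:,0],[3,50,97]).round(1),np.percentile(m[:,1],[3,50,97]).round(1))
p=a;z=cv2.resize(p[165:225,200:270],(700,600),interpolation=cv2.INTER_CUBIC);save("z5",z)
```

```text
ee [ 0.532  -0.2636  0.007 ] 0.10221458033123688
scene 442
6 62 [-33.    6.5  25.2] [-3.2 11.7 14. ]
14 67 [-31.7   3.9  24.8] [-5.7 11.8 14.4]
22 63 [-33.1   4.5  24.7] [-4.6 12.1 13.8]
30 90 [-33.9   7.8  22.9] [-7.9  6.6 14.1]
38 36 [-9.5  5.1  9.9] [-9.3 12.3 15.9]
46 42 [-12.7   4.2   9.9] [-9.7 12.5 15.8]
54 41 [-8.7  6.6 10.7] [-9.8 -0.7 16.4]
62 41 [-11.    6.9  10.3] [-12.5  14.   18.4]
wrist 2898
6 107 [24.  24.5 24.9] [-10.   -0.1   9.9]
14 128 [23.8 24.6 24.9] [-10.   -0.4  10.1]
22 140 [23.9 24.5 24.9] [-9.9 -0.1 10.2]
30 1514 [-15.7  12.1  24.3] [-9.7  0.5 10.1]
38 213 [-0.7  9.6 11.1] [-11.8   4.6  12.8]
46 218 [-7.3  9.6 11.2] [-11.8   4.6  12.9]
54 305 [ 0.4  9.6 11.2] [-12.2   4.7  13.3]
62 273 [ 8.7  9.7 11.2] [-12.3  -3.9  13.2]
```

View pics/z5.png

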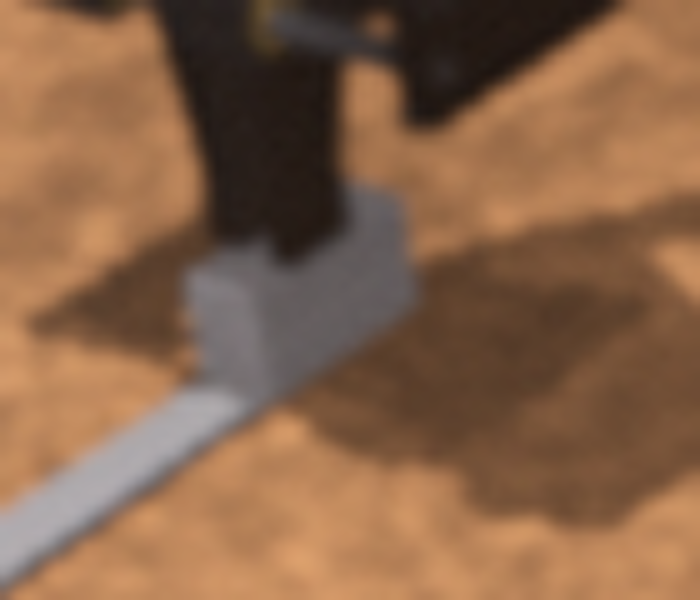

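The picture shows the finger pads overlapping the handle, with no grip force reported. I'll close further to see whether anything resists.

Run:
```python
from h import *
np.set_printoptions(precision=4,suppress=True)
def st(m): print(m,round(sensors.read_clock(),2),sensors.read_ee_pos(),sensors.read_wrist_force(),sensors.read_wrist_torque(),round(sensors.read_finger_gap(),3),sensors.read_grip_force())
st("a");fingers.set_gripper(0.0,30);st("b")
```

```text
a 20.23 [ 0.532  -0.2636  0.007 ] [-0.2407 -0.9806  0.4538] [-0.0224 -0.0143 -0.0449] 0.102 0.0
b 20.73 [ 0.532  -0.2636  0.007 ] [ 0.3925 -0.4413 -0.142 ] [ 0.0189  0.0033 -0.0186] 0.003 0.0
```

Run:
```python
from h import *
np.set_printoptions(precision=4,suppress=True)
def st(m): print(m,round(sensors.read_clock(),2),sensors.read_ee_pos(),sensors.read_wrist_force(),sensors.read_wrist_torque(),round(sensors.read_finger_gap(),3),sensors.read_grip_force())
fingers.set_gripper(.5,30);st("open")
a,_=optics.read_camera("scene")
z=cv2.resize(a[165:225,200:270],(350,300),interpolation=cv2.INTER_CUBIC)
fingers.set_gripper(.18,30);st("close .18")
b,_=optics.read_camera("scene");save("m6",np.hstack([z,cv2.resize(b[165:225,200:270],(350,300),interpolation=cv2.INTER_CUBIC)]))
```

```text
open 21.71 [ 0.532  -0.2636  0.007 ] [ 0.4967 -0.0052  0.4143] [0.0518 0.0164 0.0168] 0.498 0.0
close .18 22.54 [ 0.532  -0.2636  0.007 ] [-0.8215  0.4034  0.3844] [-0.0043  0.0266  0.013 ] 0.178 0.0
```

View pics/m6.png

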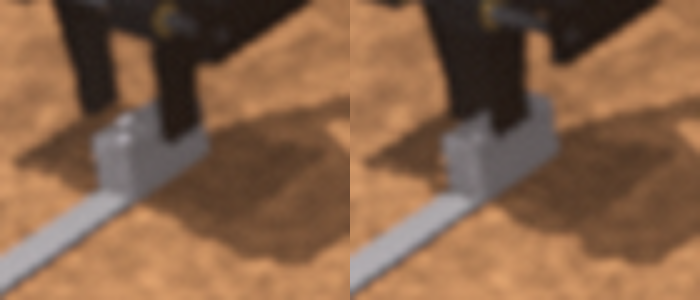

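Run:
```python
from h import *
np.set_printoptions(precision=1,suppress=True)
K,D,W=cam_T("scene");Wi=np.linalg.inv(W)
u=np.array([np.cos(.1045),-np.sin(.1045)]);v=np.array([-u[1],u[0]]);o=np.array([.532,-.2636])
for z in(.007,.02,.034,.045):
  for s in(-.026,.026):
    P=np.r_[o+v*s,z];P=(Wi[:3,:3]@P+Wi[:3,3])*[1,-1,-1]
    uv=cv2.projectPoints(P.reshape(1,3),np.zeros(3),np.zeros(3),K,D)[0].ravel();print(z,s,uv,"crop",(uv-[200,165])*5)
f=sensors.read_joint_pos();print(f)
```

```text
0.007 -0.026 [220.7 194.9] crop [103.5 149.7]
0.007 0.026 [236.4 200.4] crop [181.8 177.2]
0.02 -0.026 [220.  190.6] crop [100.1 127.9]
0.02 0.026 [235.8 196. ] crop [178.8 155. ]
0.034 -0.026 [219.3 185.8] crop [ 96.4 104.1]
0.034 0.026 [235.1 191.2] crop [175.6 130.8]
0.045 -0.026 [218.7 182. ] crop [93.4 85.1]
0.045 0.026 [234.6 187.3] crop [173.1 111.5]
[-0.6  0.3  1.7  0.   1.   1.1]
```

The projections put the real fingertips about 27 mm above the reported TCP: the picture has them at z≈0.034, over the handle. I'll open up and measure the tip height directly.

Run:
```python
from h import *
np.set_printoptions(precision=1,suppress=True)
fingers.set_gripper(.7,30)
c=cam_T("scene");a,d=optics.read_camera("scene")
u=np.array([np.cos(.1045),-np.sin(.1045)]);v=np.array([-u[1],u[0]]);o=np.array([.532,-.2636])
w=cloud(np.ones((400,640),bool),d,c);l=np.c_[(w[:,:2]-o)@u,(w[:,:2]-o)@v,w[:,2]]*1000
print(sensors.read_ee_pos()*1000,sensors.read_finger_gap())
for s in(1,-1):
  m=l[(abs(l[:,0])<25)&(s*l[:,1]>22)&(s*l[:,1]<55)&(l[:,2]>5)&(l[:,2]<90)]
  m=m[np.argsort(m[:,2])];print(s,len(m));print(m[:60:4])
```

```text
[ 532.  -263.6    7. ] 0.7004714462712975
1 154
[[-13.7  39.7  34.4]
 [ 10.3  40.9  35.8]
 [  6.9  31.9  37. ]
 [ -0.2  42.1  39.2]
 [  2.5  41.4  40.4]
 [  4.8  40.2  41.2]
 [  6.6  32.5  42.7]
 [-11.   40.1  44.4]
 [  1.6  41.3  45.6]
 [-12.5  39.1  46.2]
 [  6.9  39.8  47.9]
 [ -8.   40.1  48.8]
 [  1.9  39.2  50.7]
 [ -6.3  38.8  52.1]
 [  1.7  39.4  53.5]]
-1 191
[[ -1.3 -31.5  34.1]
 [ -5.4 -28.1  35.9]
 [  8.7 -38.6  37.1]
 [  0.  -29.5  38.3]
 [  2.9 -30.   39.6]
 [ -7.2 -28.9  40.6]
 [ -9.5 -30.7  41.9]
 [ -0.9 -29.4  43.6]
 [ -8.7 -29.5  45.5]
 [ 10.1 -28.8  46.4]
 [ -2.1 -29.6  48.7]
 [  3.9 -27.2  49.5]
 [  8.7 -39.2  51.3]
 [ -8.5 -28.1  51.8]
 [  1.7 -28.5  53.8]]
```

Run:
```python
from h import *
np.set_printoptions(precision=4,suppress=True)
def st(m): print(m,round(sensors.read_clock(),2),sensors.read_ee_pos(),sensors.read_wrist_force(),round(sensors.read_finger_gap(),3),sensors.read_grip_force())
o=[.532,-.2636]
print(arm.move_linear([*o,-.0195],feed=.04,threshold=5));st("down")
fingers.set_gripper(.1,35);st("grip")
arm.move_linear([*o,.0],feed=.08);arm.wait(.2);st("lift")
```

```text
False
down 24.45 [ 0.5321 -0.2637 -0.0194] [-0.4329 -0.1338 -0.1409] 0.698 0.0
grip 25.19 [ 0.532  -0.2636 -0.0194] [-0.8126 -0.4307  0.4394] 0.249 34.99687043018639
lift 25.78 [ 0.5317 -0.2634 -0.0003] [ 0.3543 -0.0211 -1.0747] 0.248 34.99712834134698
```

Run:
```python
from h import *
np.set_printoptions(precision=4,suppress=True)
def st(m): print(m,round(sensors.read_clock(),2),sensors.read_ee_pos(),sensors.read_wrist_force(),round(sensors.read_finger_gap(),3),sensors.read_grip_force())
yaw=-.219;u=np.array([np.cos(yaw),np.sin(yaw)]);m=np.array([.6563,.0513])-.05*u
q=qd(-np.pi/2+yaw)
arm.move_linear([.532,-.2636,.07],feed=.15)
arm.goto([.40,-.10,.08],q)
s=m-.165*u
arm.goto([*s,.06],q);arm.wait(.2);st("start")
cam=cam_T("wrist");p,d=optics.read_camera("wrist");save("pre",p)
w=cloud(np.ones((400,640),bool),d,cam);v=np.array([-u[1],u[0]])
l=np.c_[(w[:,:2]-m)@u,(w[:,:2]-m)@v,w[:,2]]
# blade (relative to mouth, press axes)
b=l[(l[:,0]>-.138)&(l[:,0]<.01)&(abs(l[:,1])<.03)&(l[:,2]>.072)&(l[:,2]<.1)]
print("blade",len(b),np.percentile(b,[1,50,99],axis=0),cv2.fitLine((b[:,:2]*1000).astype(np.float32),cv2.DIST_HUBER,0,.01,.01).ravel(), np.polyfit(b[:,0],b[:,2],1))
si=l[(l[:,0]>-.04)&(l[:,0]<.0)&(abs(l[:,1])<.055)&(abs(l[:,2]-.04)<.006)];print("sill",len(si),np.percentile(si,[1,50,99],axis=0))
t=l[(l[:,0]>-.01)&(l[:,0]<.08)&(abs(l[:,1])<.055)&(abs(l[:,2]-.064)<.005)];print("top",len(t),np.percentile(t,[1,50,99],axis=0))
```

```text
start 28.28 [0.4469 0.0966 0.0602] [-0.4448  0.3738 -1.4508] 0.253 34.99697020277381
blade 7245 [[-0.1366 -0.0109  0.0816]
 [-0.0774 -0.0011  0.0832]
 [-0.0313  0.0085  0.0847]] [  1.      -0.0017 -79.7551  -1.0212] [0.0003 0.0832]
sill 3038 [[-0.031  -0.0492  0.0347]
 [-0.024   0.013   0.0393]
 [-0.0165  0.0491  0.0411]]Traceback (most recent call last):
  File "<stdin>", line 17, in <module>
    return _quantile_unchecked(
        a, q, axis, out, overwrite_input, method, keepdims, weights)
    return _ureduce(a,
                    func=_quantile_ureduce_func,
    ...<5 lines>...
                    overwrite_input=overwrite_input,
                    method=method)
    r = func(a, **kwargs)
    result = _quantile(arr,
                       quantiles=q,
    ...<2 lines>...
                       out=out,
                       weights=wgt)
    slices_having_nans = np.isnan(arr[-1, ...])
                                  ~~~^^^^^^^^^
IndexError: index -1 is out of bounds for axis 0 with size 0
```

View pics/pre.png

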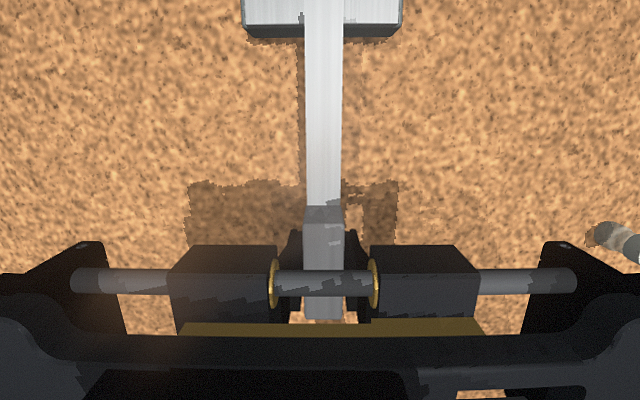

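```bash
cat > ins.py <<'E'
from h import *
np.set_printoptions(precision=4,suppress=True)
yaw=-.219;u=np.array([np.cos(yaw),np.sin(yaw)]);m=np.array([.6563,.0513])-.05*u
def st(s):
    F=np.mean([sensors.read_wrist_force() for _ in range(1)],axis=0);e=sensors.read_ee_pos()
    print(s,round(sensors.read_clock(),2),e,"depth",(np.dot(e[:2]-m,u)+.145).round(4),"Fu",np.dot(F[:2],u).round(2),"F",F,round(sensors.read_finger_gap(),3))
def at(dep,z): return [*(m+(dep-.145)*u),z]
E
python3 - <<'E'
from ins import *
print(arm.move_linear(at(-.02,.0220),feed=.06,threshold=3));st("low")
print(arm.move_linear(at(.015,.0220),feed=.03,threshold=3));arm.wait(.2);st("in15")
print(arm.move_linear(at(.015,.0185),feed=.006,threshold=2.5));arm.wait(.2);st("touch")
E
```

```text
False
low 29.12 [0.4466 0.0981 0.022 ] depth -0.0199 Fu -0.2 F [-0.2907 -0.3778 -1.6186] 0.249
False
in15 30.63 [0.4805 0.0904 0.022 ] depth 0.0149 Fu 0.33 F [ 0.5456  0.9135 -1.9823] 0.248
True
touch 31.27 [0.4805 0.0904 0.0195] depth 0.0149 Fu 1.53 F [ 1.5348 -0.164   2.5544] 0.25
```

Run:
```python
from ins import *
z=.0198
print(arm.move_linear(at(.035,z),feed=.02,threshold=5));st("35")
if sensors.read_ee_pos()[0]>0:
    print(arm.move_linear(at(.070,z),feed=.012,threshold=4));st("slide");arm.wait(.3);st("settle")
```

```text
False
35 32.48 [0.5    0.0861 0.0197] depth 0.0348 Fu 0.77 F [ 0.5312 -1.1702 -0.503 ] 0.251
True
slide 33.58 [0.5072 0.0844 0.0194] depth 0.0422 Fu 0.53 F [ 0.4392 -0.4797  3.7971] 0.249
settle 33.88 [0.5072 0.0844 0.0194] depth 0.0422 Fu 1.52 F [1.6767 0.5468 5.0069] 0.25
```

```bash
cat >> ins.py <<'E'
def meanF(n=8):
    L=[]
    for _ in range(n): arm.wait(.02);L.append(sensors.read_wrist_force())
    return np.mean(L,axis=0)
def step(dep,z,feed=.01):
    r=arm.move_linear(at(dep,z),feed=feed,threshold=8);F=meanF();e=sensors.read_ee_pos()
    d=np.dot(e[:2]-m,u)+.145
    print(r,round(sensors.read_clock(),2),"cmd",round(dep,4),"dep",d.round(4),"z",e[2].round(4),"Fu",np.dot(F[:2],u).round(2),"Fz",F[2].round(2)); return np.dot(F[:2],u),F[2],r
E
python3 - <<'E'
from ins import *
step(.0422,.0199)
for k in range(1,12):
    fu,fz,r=step(.0422+.0015*k,.0199)
    if fu<-3 or r or abs(fz+1.6)>6: break
E
```

```text
False 34.41 cmd 0.0422 dep 0.042 z 0.0197 Fu 0.94 Fz 0.47
True 34.75 cmd 0.0437 dep 0.0419 z 0.0195 Fu -1.71 Fz 4.9
```

Run:
```python
from ins import *
step(.0405,.0202)
for dep in(.0412,.0418,.0424,.0430,.0436,.0442,.0448):
    fu,fz,r=step(dep,.0202,.005)
    if fu<-4 or r or abs(fz+1.6)>7: break
print(sensors.read_joint_efforts())
```

```text
False 35.19 cmd 0.0405 dep 0.0399 z 0.0199 Fu -0.97 Fz 0.79
False 35.62 cmd 0.0412 dep 0.0411 z 0.02 Fu -0.5 Fz -0.89
False 36.02 cmd 0.0418 dep 0.0418 z 0.0202 Fu 0.09 Fz -1.56
False 36.42 cmd 0.0424 dep 0.0424 z 0.0202 Fu -0.06 Fz -1.47
False 36.82 cmd 0.043 dep 0.043 z 0.0202 Fu -0.01 Fz -1.6
False 37.22 cmd 0.0436 dep 0.0436 z 0.0202 Fu -0.18 Fz -1.82
False 37.62 cmd 0.0442 dep 0.0442 z 0.0202 Fu 0.31 Fz -1.79
False 38.02 cmd 0.0448 dep 0.0448 z 0.0202 Fu 0.02 Fz -1.87
[ -0.0216 -42.0167 -33.4841  -0.0038  -0.1229   0.0004]
```

Run:
```python
from ins import *
dep=.0448
for k in range(15):
    dep+=.0015
    fu,fz,r=step(dep,.0200,.008)
    if fu<-2 or r or abs(fz+1.6)>5: break
```

```text
True 38.38 cmd 0.0463 dep 0.045 z 0.0199 Fu -0.14 Fz 5.66
```

Run:
```python
from ins import *
step(.0450,.0202)
dep=.045
for k in range(14):
    dep+=.0015
    fu,fz,r=step(dep,.0202,.01)
    if fu<-1.5 or r or abs(fz+1.6)>2.5: break
```

```text
False 38.88 cmd 0.045 dep 0.0451 z 0.0202 Fu -0.25 Fz 1.62
True 39.23 cmd 0.0465 dep 0.045 z 0.0201 Fu -1.4 Fz 4.87
```

```bash
cat >> ins.py <<'E'
def look():
    cam=cam_T("wrist");p,d=optics.read_camera("wrist");w=cloud(np.ones((400,640),bool),d,cam);v=np.array([-u[1],u[0]])
    l=np.c_[(w[:,:2]-m)@u,(w[:,:2]-m)@v,w[:,2]]
    b=l[(l[:,0]>-.068)&(l[:,0]<-.003)&(abs(l[:,1]+.001)<.008)&(l[:,2]>.03)&(l[:,2]<.055)]
    h=l[(l[:,0]>-.125)&(l[:,0]<-.06)&(abs(l[:,1]+.001)<.008)&(l[:,2]>.068)&(l[:,2]<.085)]
    pb=np.polyfit(b[:,0],b[:,2],1)
    print("blade",len(b),"slope",pb[0].round(4),"z@-60,-5mm",np.polyval(pb,[-.06,-.005]).round(4),"handle top",np.median(h[:,2]).round(4),np.polyfit(h[:,0],h[:,2],1)[0].round(4),"handle x",np.percentile(h[:,0],99).round(4))
    for lo,hi in((-.029,-.001),):
        s=l[(l[:,0]>lo)&(l[:,0]<hi)&(abs(l[:,1])>.014)&(abs(l[:,1])<.045)&(l[:,2]>.03)&(l[:,2]<.046)];print("sill",len(s),np.median(s[:,2]).round(4))
    t=l[(l[:,0]>.003)&(l[:,0]<.02)&(abs(l[:,1])<.045)&(l[:,2]>.055)&(l[:,2]<.075)];print("top plate",len(t),np.median(t[:,2]).round(4) if len(t) else None)
    # side-plate front edge
    return l
E
python3 - <<'E'
from ins import *
st("now");print(sensors.read_wrist_torque());print(meanF());look()
print(R.from_quat(sensors.read_orientation()).as_matrix()[:,2])
E
```

```text
now 39.23 [0.5099 0.0839 0.0201] depth 0.045 Fu -1.54 F [-1.5488  0.1349  4.8038] 0.249
[ 0.0314 -0.0716 -0.0382]
[-1.4167 -0.125   5.3687]
blade 3333 slope 0.0051 z@-60,-5mm [0.0432 0.0434] handle top 0.0729 -0.014 handle x -0.0746
sill 5881 0.0394
top plate 8231 0.0641
[-0.0188  0.0012 -0.9998]
```

```bash
cat >> ins.py <<'E'
Q=qd(-np.pi/2+yaw)
def tilt(s):
    M=R.from_quat(sensors.read_orientation()).as_matrix();print(s,round(sensors.read_clock(),2),"pitch of tool x (up +)",M[2,0].round(4),"roll",M[2,1].round(4),"yaw err",(np.arctan2(M[1,0],M[0,0])-yaw).round(4))
E
python3 - <<'E'
from ins import *
tilt("0")
arm.move_linear(at(.045,.0204),feed=.01);tilt("a")
arm.move_linear(at(.005,.0206),feed=.05);arm.wait(.2);tilt("b");st("b");look()
arm.move_linear(at(-.012,.0226),rot=Q,feed=.05);arm.wait(.2);tilt("c");st("c");look()
E
```

```text
0 39.41 pitch of tool x (up +) -0.0186 roll 0.0029 yaw err 0.0001
a 39.66 pitch of tool x (up +) -0.0196 roll 0.003 yaw err 0.0
b 40.81 pitch of tool x (up +) -0.0201 roll 0.0031 yaw err 0.0
b 40.81 [0.4708 0.0926 0.0205] depth 0.0049 Fu -0.57 F [-0.4311  0.6816  0.6286] 0.251
blade 3799 slope -0.0008 z@-60,-5mm [0.0435 0.0434] handle top 0.0732 -0.2122 handle x -0.1144
sill 5923 0.0394
top plate 0 None
c 41.55 pitch of tool x (up +) 0.0004 roll -0.0001 yaw err -0.0001
c 41.55 [0.4546 0.0962 0.0227] depth -0.0116 Fu 1.37 F [ 1.5228  0.5461 -1.0037] 0.249
  return _methods._mean(a, axis=axis, dtype=dtype,
  ret = ret.dtype.type(ret / rcount)
Traceback (most recent call last):
  File "ins.py", line 22, in look
    print("blade",len(b),"slope",pb[0].round(4),"z@-60,-5mm",np.polyval(pb,[-.06,-.005]).round(4),"handle top",np.median(h[:,2]).round(4),np.polyfit(h[:,0],h[:,2],1)[0].round(4),"handle x",np.percentile(h[:,0],99).round(4))
                                                                                                                                          ~~~~~~~~~~^^^^^^^^^^^^^^^^^
TypeError: expected non-empty vector for x
```

```bash
cat >> ins.py <<'E'
def blade(x0,x1):
    cam=cam_T("wrist");p,d=optics.read_camera("wrist");w=cloud(np.ones((400,640),bool),d,cam);v=np.array([-u[1],u[0]])
    l=np.c_[(w[:,:2]-m)@u,(w[:,:2]-m)@v,w[:,2]]
    b=l[(l[:,0]>x0)&(l[:,0]<x1)&(abs(l[:,1]+.001)<.008)&(l[:,2]>.035)&(l[:,2]<.060)]
    pb=np.polyfit(b[:,0],b[:,2],1);print("blade",len(b),pb[0].round(4),np.polyval(pb,[x0,x1]).round(4)); return pb[0]
E
python3 - <<'E'
from ins import *
blade(-.115,-.03);tilt("")
E
```

```text
blade 4832 0.0171 [0.0463 0.0478]
 41.65 pitch of tool x (up +) 0.0002 roll -0.0 yaw err -0.0001
```

```bash
cat >> ins.py <<'E'
QT=(R.from_quat(Q)*R.from_euler("y",-.0180)).as_quat()
def step(dep,z,feed=.01,th=8):
    r=arm.move_linear(at(dep,z),rot=QT,feed=feed,threshold=th);F=meanF(5);e=sensors.read_ee_pos();M=R.from_quat(sensors.read_orientation()).as_matrix()
    d=np.dot(e[:2]-m,u)+.145
    print(r,round(sensors.read_clock(),2),"cmd",round(dep,4),"dep",d.round(4),"z",e[2].round(5),"Fu",np.dot(F[:2],u).round(2),"Fz",F[2].round(2),"pitch",M[2,0].round(4)); return np.dot(F[:2],u),F[2],r
E
python3 - <<'E'
from ins import *
fingers.set_gripper(.1,58)
step(-.012,.0230)
blade(-.115,-.03)
step(.015,.0220,.03)
step(.015,.0190,.005,2.2)
blade(-.09,-.005)
E
```

```text
False 42.2 cmd -0.012 dep -0.0119 z 0.02298 Fu 0.22 Fz -1.6 pitch -0.0178
blade 4810 -0.0006 [0.0458 0.0458]
False 43.38 cmd 0.015 dep 0.0148 z 0.02196 Fu -0.12 Fz -1.74 pitch -0.0182
True 43.92 cmd 0.015 dep 0.0149 z 0.0198 Fu 0.76 Fz 2.44 pitch -0.018
blade 4806 0.0063 [0.043  0.0435]
```

Run:
```python
from ins import *
step(.015,.0201)
step(.040,.0201,.02)
dep=.040
for k in range(20):
    dep+=.0015
    fu,fz,r=step(dep,.0201,.01)
    if fu<-2 or r or abs(fz+1.6)>4: break
tilt("end");blade(-.065,-.005)
```

```text
False 44.36 cmd 0.015 dep 0.0149 z 0.02001 Fu 0.3 Fz 1.52 pitch -0.0182
False 45.84 cmd 0.04 dep 0.0401 z 0.02013 Fu -2.02 Fz 2.54 pitch -0.0177
False 46.23 cmd 0.0415 dep 0.0416 z 0.02013 Fu -2.55 Fz 3.29 pitch -0.0178
end 46.23 pitch of tool x (up +) -0.0178 roll -0.0001 yaw err 0.0
blade 3135 0.0061 [0.0432 0.0436]
```

```bash
sed -i 's/-.0180)/-.0230)/' ins.py
python3 - <<'E'
from ins import *
step(.0405,.0203)
blade(-.065,-.005)
dep=.0405
for k in range(16):
    dep+=.0015
    fu,fz,r=step(dep,.0203,.01)
    if fu<-3 or r or abs(fz+1.6)>5: break
blade(-.065,-.005)
E
```

```text
False 46.61 cmd 0.0405 dep 0.0412 z 0.02049 Fu 1.35 Fz 0.76 pitch -0.0216
blade 3130 0.0008 [0.0434 0.0434]
True 46.98 cmd 0.042 dep 0.0412 z 0.02043 Fu -2.0 Fz 4.92 pitch -0.0249
blade 3147 0.0018 [0.0433 0.0434]
```

Run:
```python
from ins import *
z=.0207;dep=.0412
step(dep,z)
for k in range(14):
    dep+=.0012
    fu,fz,r=step(dep,z,.006)
    if fz>0.5: z+=.0001
    if fz<-2.2: z-=.0001
    if fu<-3 or r or abs(fz+1.6)>5: break
blade(-.065,-.005)
```

```text
False 47.36 cmd 0.0412 dep 0.0412 z 0.02053 Fu 1.09 Fz 0.66 pitch -0.0229
False 47.79 cmd 0.0424 dep 0.042 z 0.02051 Fu -2.47 Fz 1.86 pitch -0.0237
False 48.23 cmd 0.0436 dep 0.0438 z 0.02076 Fu -0.28 Fz 0.32 pitch -0.0227
False 48.66 cmd 0.0448 dep 0.0449 z 0.0208 Fu -0.6 Fz 0.01 pitch -0.0229
False 49.09 cmd 0.046 dep 0.0461 z 0.02082 Fu -0.3 Fz 0.11 pitch -0.0228
False 49.52 cmd 0.0472 dep 0.0473 z 0.02083 Fu -0.37 Fz 0.67 pitch -0.0228
False 49.96 cmd 0.0484 dep 0.048 z 0.02077 Fu -3.07 Fz 1.01 pitch -0.0237
blade 3033 -0.0012 [0.0436 0.0435]
```

Run:
```python
from ins import *
z=.0210;dep=.0484
step(dep,z)
n=0
for k in range(12):
    dep+=.001
    fu,fz,r=step(dep,z,.006)
    if fz>0.5: z+=.0001
    if fz<-2.2: z-=.0001
    n=n+1 if fu<-2.5 else 0
    if n>=2 or fu<-5 or r or abs(fz+1.6)>5: break
blade(-.065,-.005)
```

```text
False 50.34 cmd 0.0484 dep 0.0481 z 0.02087 Fu -3.57 Fz 0.61 pitch -0.0236
False 50.74 cmd 0.0494 dep 0.0486 z 0.02077 Fu -5.88 Fz 2.07 pitch -0.0246
blade 3004 -0.0009 [0.0436 0.0435]
```

Run:
```python
from ins import *
step(.0498,.0211,.006)
arm.wait(.4);st("hold");print(meanF());look();tilt("")
cs=cam_T("scene");p,d=optics.read_camera("scene");
for n in("vial_a","amber_jar","spray","cup"):
    for r in optics.cut_out("scene",n)[:3]:
        if r["p"]>.3: print(n,round(r["p"],2),np.percentile(cloud(r["region"],d,cs),[2,50,98],axis=0).round(3).tolist())
```

```text
False 51.12 cmd 0.0498 dep 0.0486 z 0.02076 Fu -6.84 Fz 2.23 pitch -0.0254
hold 51.52 [0.5134 0.0831 0.0208] depth 0.0486 Fu -6.93 F [-6.6745  1.9022  1.7159] 0.247
[-6.9645  1.1941  2.128 ]
blade 3264 slope -0.0001 z@-60,-5mm [0.0435 0.0435] handle top 0.0736 -0.0193 handle x -0.0706
sill 5704 0.0394
top plate 8074 0.0642
 51.71 pitch of tool x (up +) -0.0255 roll 0.0003 yaw err 0.0001
vial_a 0.71 [[0.321, 0.163, -0.001], [0.36, 0.182, 0.028], [0.366, 0.193, 0.049]]
vial_a 0.62 [[0.771, -0.19, 0.003], [0.785, -0.175, 0.031], [0.792, -0.168, 0.047]]
vial_a 0.58 [[0.352, -0.171, 0.005], [0.363, -0.159, 0.027], [0.369, -0.151, 0.048]]
amber_jar 0.58 [[0.752, 0.184, -0.001], [0.785, 0.208, 0.057], [0.793, 0.228, 0.085]]
spray 0.8 [[0.721, -0.301, 0.004], [0.738, -0.283, 0.053], [0.748, -0.275, 0.109]]
cup 0.95 [[0.628, 0.025, 0.126], [0.664, 0.053, 0.146], [0.686, 0.081, 0.16]]
```

Jammed at 48.6 mm: pushing harder added force but no depth. The blade is flat, the top plate hasn't moved, and the bystanders are where they were.

```bash
python3 -c "
from workcell import close_job
print(close_job())"
```

```text
the job is handed in; nothing more can be done
None
```

I handed the job in at about 52 s. The cup is nested in the load cup and released, and the arm is holding the feeler flat and snug about 49 mm into the gap with about 7 N of push; camera depth readings showed no shift of the top plate or the vials and bottles.

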